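Count three shaft keys into the lidded trough

TASK

Make up a kit of three shaft keys: sweep the three keys nearest the trough of the counting tray along the deck, without picking them up, until all three lie side by side down in the trough, and put the one extra key, at the far end of the deck, back into the stock box. With the three keys in, shut the trough's hinged lid fully; leave the gearmotor, carton and wrench alone.

Things in the scene. Friction and masses are not known exactly. Their poses are not given: they have to be found in the camera images.
- counting_tray: fixed green metal counting tray, 332 long (its y) x 162 wide (its x); origin at the centre of its underside, on the bench, z up. Flat deck, top 30 above the bench, from y = -170 (open end, no rim) to y = +75, where it drops 6 into the trough. Two side cheeks (inner faces at x = -75 and +75, 6 thick, 41 high) flank deck and trough.
- trough_floor (a point): middle of the trough's floor, 24 above the bench, 113.5 from the tray's origin along its +y (the sweeping direction); axes as the tray's. The trough is 77 wide, from the deck's edge at tray y = 75 to the 41 high far wall at y = 152. Three keys side by side fill 66 of it: packed against the wall, the last one's near side is at y = 86. The shut lid clears keys lying flat by 3.
- lid (a joint): hinge of the trough's lid, rad: 0 shut (lying level on the cheeks), 1.57 upright, up to 1.95 leaning outward (towards the tray's +y). It starts open at 1.6 to 1.9. The hinge is stiff: it stays where it is left and takes 1 to 2 N at the free edge.
- lid_hinge (a point): middle of the lid's hinge line, which runs along the tray's x, 159 from the tray's origin along +y and 41 above the bench. The shut lid reaches 87 from here towards the tray's -y.
- lid_edge (a point): middle of the lid's free edge, 87 from the hinge line; the lid is an aluminium plate 160 x 87 x 4
- key_a_mid (a point): steel parallel key, a flat bar with round ends, 90 long x 22 wide x 14 high, about 0.2 kg; this point is its centre (half-way up), x along its length, z up. One of the three to be swept: lying across the deck (length within 0.12 rad of the tray's x), in a row of three near the trough.
- key_b_mid (a point): steel parallel key, a flat bar with round ends, 90 long x 22 wide x 14 high, about 0.2 kg; this point is its centre (half-way up), x along its length, z up. One of the three to be swept; as key_a.
- key_c_mid (a point): steel parallel key, a flat bar with round ends, 90 long x 22 wide x 14 high, about 0.2 kg; this point is its centre (half-way up), x along its length, z up. One of the three to be swept; as key_a.
- key_spare_mid (a point): steel parallel key, a flat bar with round ends, 90 long x 22 wide x 14 high, about 0.2 kg; this point is its centre (half-way up), x along its length, z up. The extra one: lying by itself near the open (-y) end of the deck, at least 30 clear of the others.
- stock_box: fixed grey plastic stock box, open on top, 204 long (its x) x 130 wide (its y) x 60 high, walls 5; it stands on one side of the tray, the gearmotor on the other. Origin at the centre of its underside; z up. Inside 194 x 120, already holding one flat layer of keys that do not move.
- stock_top (a point): centre of the top of the layer of keys in the stock box, 18 above the bench; the returned key comes to lie on this
- gearmotor: Bystander, leave it where it is: standing grey gearmotor, 74 x 74 x 166 high, yellow cap on its shaft; origin at the centre of its underside
- carton: Bystander, leave it where it is: cardboard carton 100 x 120 x 80 high, beyond the tray; origin at the centre of its underside
- wrench: Bystander, leave it where it is: steel wrench lying on the bench beyond the tray; origin under its middle
There are look-alikes about, which are no part of the job. What is shaped like the part that bears key_a_mid but green or orange is not meant.

How it is judged:
On the way, in this order (a step that is already met when the one before it is completed fails the run):
1. all three keys lie flat in the trough while the lid is still open (y of key_a_mid in the frame of counting_tray between 0.083 and 0.15 m and z of each of key_a_mid, key_b_mid, key_c_mid in the frame of counting_tray below 0.0345 m and x of key_a_mid in the frame of counting_tray between -0.05 and 0.05 m and y of key_b_mid in the frame of counting_tray between 0.083 and 0.15 m and x of key_b_mid in the frame of counting_tray between -0.05 and 0.05 m and y of key_c_mid in the frame of counting_tray between 0.083 and 0.15 m and x of key_c_mid in the frame of counting_tray between -0.05 and 0.05 m and value of joint lid above 0.3 rad), for 0.1 s.
2. the lid is shut over them (y of key_a_mid in the frame of counting_tray between 0.083 and 0.15 m and z of each of key_a_mid, key_b_mid, key_c_mid in the frame of counting_tray below 0.0345 m and x of key_a_mid in the frame of counting_tray between -0.05 and 0.05 m and y of key_b_mid in the frame of counting_tray between 0.083 and 0.15 m and x of key_b_mid in the frame of counting_tray between -0.05 and 0.05 m and y of key_c_mid in the frame of counting_tray between 0.083 and 0.15 m and x of key_c_mid in the frame of counting_tray between -0.05 and 0.05 m and value of joint lid below 0.06 rad), for 0.2 s.
At the end, for the whole second after the job is handed in: the three keys lie flat in the trough (centres more than 83 mm along the tray's +y, within 50 mm of its middle line, below 34.5 mm), the lid is shut (below 0.06 rad), the spare key lies inside the stock box (centre below 55 mm), all at rest (all of step 2 and x of key_spare_mid in the frame of stock_box between -0.1 and 0.1 m and y of key_spare_mid in the frame of stock_box between -0.063 and 0.063 m and z of key_spare_mid in the frame of stock_box below 0.055 m and linear speed of each of key_a, key_b, key_c, key_spare below 0.02 m/s); the robot touches nothing.
It fails at once if a key of the three is picked up (centre more than 65 mm above the bench; 37 mm on the deck) (height (world z) of any of key_a_mid, key_b_mid, key_c_mid above 0.065 m).
It fails at once if gearmotor, carton or wrench moved by more than 25 mm (distance of any of gearmotor, carton, wrench from where it was at the start of the episode above 0.025 m).
It also fails if it takes over 64 s, if anything falls off the work surface, if the arm or the gripper's body presses on something with over 40 N, if the wrist force passes 120 N, or if a joint passes its speed limit or range.

ROBOT

A 7-joint arm with a two-finger parallel gripper is mounted at the origin on the work surface. World frame = base frame: x ahead of the robot, y to its left, z up, the work surface at z = 0. Lengths are in m, angles in rad, forces in N, time in s.
With the tool pointing down it reaches from about 0.4 to 0.85 m from the base axis. Payload 6.9 kg.
Tool frame: the origin (TCP) lies midway between the tips of the shut fingers; the grasp point (between the pads) lies behind it (ctrl.pinch_z is the z of the grasp point in the tool frame, in m); z points along the fingers, y is the direction in which the jaws open and shut (so a half turn about z gives the same grasp; the last joint's range is limited). The gripper opens to 85 mm and grips with 20 to 120 N. Pads are 22 mm wide; open, the fingers measure 114 mm over their backs; the gripper's body (76 mm by 85 mm) begins 54 mm behind the grasp point. The pads swing forward as they close: fully open they stand 13 mm farther back than shut.
Start: joints at [1.365, 0.507, -0.238, 1.5, 0.126, 1.149, -0.155], TCP at [0.192, -0.595, 0.231] pointing down, gripper open.
Joint ranges: [-3.08, 3.08], [-0.24, 2.05], [-1.43, 1.35], [0, 2.5], [-1.52, 4.66], [0.17, 1.96], [-2.89, 2.89]. Speed limits (rad/s): [2.39, 2.39, 3.14, 3.14, 3.14, 3.14, 3.14].

INTERFACE

Orientations are given as a unit quaternion [w, x, y, z].
In Python, from station import ctrl, get_state, vision, ticket, models gives the robot as it stands. Calls block until the motion is done:
- ctrl.movep(position, orientation): joint-space move of the TCP to a pose.
- ctrl.movel(position, frame=None, max_speed=0.15): straight line of the TCP; frame=None keeps the orientation; max_speed is the mean speed in m/s.
- ctrl.set_joints(angles): joint-space move.
- ctrl.ungrasp() and ctrl.close_gripper(force=None): open the fingers fully, or close them until they stop; force is the grip in N (None keeps the last).
- ctrl.pause(seconds).
- ctrl.ik(position, orientation): joint angles nearest the present ones, or None.
- get_state(): the state.
- vision.grab_frame(name): name is "scene" or "top" or "wrist"; returns (picture, depth): 400x640x3 uint8, blue, green, red; 400x640 float32, m along the optical axis (not along the pixel's ray), 0 where there is no reading.
- vision.camera_info(name): a dict with "mtx" (3x3 intrinsics, pixels), "R" (3x3) and "t" (3): a world point X has camera coordinates R X + t; the wrist camera has in their place "hand_eye" (4x4, takes a point from camera to tool coordinates, whose origin is the TCP and whose axes are the flange's). Camera axes: x right, y down, z forward; pixel columns grow to the right and rows downward; lengths in m; the calibration is good to about 2 mm. The wrist camera is an equidistant fisheye: a pixel r from the principal point sees the ray r / f radians off the axis. A picture is of the moment at which its call begins: read the wrist's pose just before it. camera_info takes no time and is no camera call.
A pose or a line that the arm cannot do raises ctrl.Unreachable and nothing moves.
- ticket.close_job(): hands the job in, once; it reports no verdict.
Trained networks look in the newest picture that a camera, given by its name, has taken for a name from the list of things; names that differ only in an ending like _2 or _b are one class to them, and where a whole thing is asked for, a point or a joint stands for the part that bears it (a point fixed in the world has none). Each returns a list of dicts, best first, with "p" (0 to 1); they miss things now and then, are a little off and sometimes report something else, mostly with a low value. They report only what shows in the picture. A call takes as long as a camera call. They do not tell look-alikes from the thing itself.
- models.recognise(camera, target): "point" ([column, row] in pixels, amid what is visible of it).
- models.masks_of(camera, target): "mask" (400x640 bool, what is visible of it) and "point" ([column, row] in pixels, amid what is visible of it).
The state is a dict: "time": time; "qpos": joint angles; "qd": joint speeds; "tau": joint torques, N m; "tcp_pos": TCP position; "eef_rot": TCP orientation; "contact_force": force on the tool from outside, world axes, zero at the start; "wrist_torque": the same for the moment, N m; "width": finger opening in m.
Only numpy, scipy, OpenCV 4.12 (cv2) and the standard library are available. Lean on these libraries where they do the work, as an engineer would, in place of code of your own. Each camera call takes 0.05 s, during which the arm holds its last target. There are 200 camera calls.

## Working session

There is one attempt and no reset: what is moved stays moved. The work goes in short steps, each a Python script; the robot and the scene stay as the last script left them, time stands still between calls to the robot, and variables do not carry over. Pictures are saved under pics/ and viewed, about 8 in all and at most 12, crops included, and the job is handed in when it is done.

```bash
mkdir -p pics
python3 - <<'E'
from station import ctrl,get_state,vision,models
import cv2,numpy as np
s=get_state();print(s['time'],s['tcp_pos'],s['eef_rot'],s['width'],ctrl.pinch_z)
for n in("scene","top"):
    im,d=vision.grab_frame(n);cv2.imwrite(f"pics/{n}0.png",im);np.save(f"{n}_d.npy",d)
    i=vision.camera_info(n);print(n,np.round(i["mtx"],1).tolist(),np.round(i["R"],3).tolist(),np.round(i["t"],3).tolist())
K=vision.camera_info("top");d=np.load("top_d.npy")
for t in("key_a_mid","counting_tray","stock_box","lid_edge","gearmotor","carton","wrench"):
    for r in models.masks_of("top",t):
        m=r["mask"]&(d>0);v,u=np.nonzero(m)
        if len(u)==0: continue
        z=d[v,u];P=np.linalg.inv(K["mtx"])@np.array([u*z,v*z,z]);X=(K["R"].T@(P-K["t"].reshape(3,1))).T
        (c,wh,a)=cv2.minAreaRect(X[:,:2].astype(np.float32))
        print(t,round(r["p"],2),np.round(r["point"]),len(u),"med",np.round(np.median(X,0),3),"rect",np.round(c,3),np.round(wh,3),round(a,1),"zmax",np.round(np.percentile(X[:,2],95),3))
E
```

```text
0.0 [ 0.19150778 -0.59440587  0.23042807] [-8.77680743e-04  9.87870683e-01  1.55276265e-01 -1.57611046e-04] 0.0853747381583132 -0.0187
scene [[457.3, 0.0, 321.3], [0.0, 457.3, 202.2], [0.0, 0.0, 1.0]] [[-0.863, 0.504, 0.02], [0.317, 0.574, -0.755], [-0.392, -0.646, -0.655]] [0.513, -0.154, 1.358]
top [[423.5, 0.0, 313.5], [0.0, 423.5, 198.4], [0.0, 0.0, 1.0]] [[0.029, -1.0, 0.004], [-0.991, -0.029, -0.131], [0.131, -0.001, -0.991]] [-0.025, 0.586, 1.09]
key_a_mid 0.81 [218. 184.] 304 med [0.624 0.266 0.014] rect [0.627 0.269] [0.029 0.09 ] 67.4 zmax 0.018
key_a_mid 0.69 [305. 274.] 301 med [0.383 0.012 0.014] rect [0.383 0.011] [0.025 0.089] 31.7 zmax 0.018
key_a_mid 0.6 [286. 203.] 279 med [0.572 0.066 0.044] rect [0.575 0.067] [0.026 0.085] 86.8 zmax 0.048
key_a_mid 0.54 [255. 271.] 280 med [0.382 0.146 0.014] rect [0.38  0.147] [0.024 0.088] 77.0 zmax 0.018
key_a_mid 0.5 [212. 254.] 307 med [0.435 0.26  0.014] rect [0.435 0.263] [0.029 0.088] 78.8 zmax 0.018
counting_tray 0.83 [296. 206.] 6908 med [0.563 0.037 0.031] rect [0.562 0.014] [0.348 0.162] 82.4 zmax 0.091
stock_box 0.71 [152. 229.] 4541 med [0.492 0.42  0.02 ] rect [0.496 0.426] [0.218 0.162] 5.1 zmax 0.061
lid_edge 0.91 [239. 196.] 785 med [0.582 0.178 0.091] rect [0.587 0.192] [0.045 0.16 ] 80.8 zmax 0.128
gearmotor 0.78 [476. 237.] 1300 med [ 0.493 -0.399  0.135] rect [ 0.493 -0.441] [0.133 0.074] 86.3 zmax 0.147
carton 0.94 [267. 124.] 2125 med [0.773 0.118 0.08 ] rect [0.797 0.127] [0.139 0.134] 81.2 zmax 0.084
wrench 0.75 [369. 141.] 426 med [ 0.762 -0.158  0.008] rect [ 0.768 -0.163] [0.166 0.038] 0.7 zmax 0.011
```

```bash
python3 -c "
import cv2
a=cv2.imread('pics/top0.png');cv2.imwrite('pics/top0c.png',cv2.resize(a[90:340,100:500],(800,500),interpolation=cv2.INTER_CUBIC))"
```

```text
(no output)
```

View pics/top0c.png

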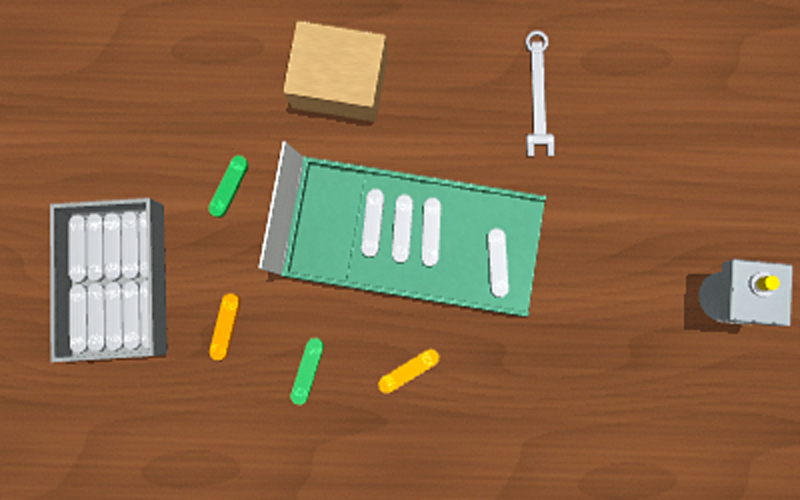

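View pics/scene0.png

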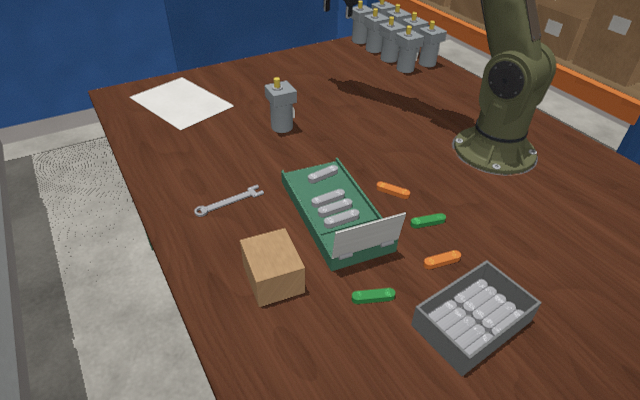

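The pictures show the tray running along world +y. The three keys are at crop (372,222), (402,228) and (431,231), and the spare at (498,262). The open lid is on the left, with the stock box beyond it. The green and orange bars on the bench are decoys. Next I'll fit the poses from the top depth.

```bash
cat > h.py <<'E'
from station import ctrl,get_state,vision,models,ticket
import cv2,numpy as np
def cloud(d,n="top"):
    K=vision.camera_info(n);v,u=np.mgrid[:400,:640]
    P=np.stack([u*d,v*d,d]).reshape(3,-1)
    return (np.array(K["R"]).T@(np.linalg.inv(K["mtx"])@P-np.reshape(K["t"],(3,1)))).T.reshape(400,640,3)
def rect(X):
    c,wh,a=cv2.minAreaRect(X[:,:2].astype(np.float32));return np.array(c),np.array(wh),a
def down(psi): return np.array([0,np.cos(psi/2),np.sin(psi/2),0])
def keys(im,d,tray):
    """grey keys within the tray: (tray x, y, angle of the length to tray x in deg, area, top z)"""
    X=cloud(d);hsv=cv2.cvtColor(im,cv2.COLOR_BGR2HSV);q=to_tray(X.reshape(-1,3),tray).reshape(X.shape)
    m=(hsv[...,1]<70)&(d>0)&(abs(q[...,0])<.073)&(q[...,1]>-.175)&(q[...,1]<.148)&(X[...,2]>.028)&(X[...,2]<.052)
    n,l,st,c=cv2.connectedComponentsWithStats(m.astype(np.uint8),connectivity=4)
    out=[]
    for k in range(1,n):
        if st[k,4]<60: continue
        c_,wh,a=rect(q[l==k]);a=a if wh[0]>wh[1] else a-90
        out.append((*np.round(c_,4),round((a+90)%180-90,1),st[k,4],np.round(np.median(q[l==k][:,2]),3),np.round(wh,3)))
    return out
def R2(y): return np.array([[np.cos(y),-np.sin(y)],[np.sin(y),np.cos(y)]])
def to_tray(X,tray):
    Y=np.array(X,float);Y[:,:2]=(Y[:,:2]-tray[:2])@R2(tray[2]);return Y
def W(x,y,z,tray): return [*(R2(tray[2])@[x,y]+tray[:2]),z]
E
python3 - <<'E'
from h import *
d=np.load("top_d.npy");im=cv2.imread("pics/top0.png");X=cloud(d);hsv=cv2.cvtColor(im,cv2.COLOR_BGR2HSV)
g=(hsv[...,0]>60)&(hsv[...,0]<95)&(hsv[...,1]>80)&(X[...,2]>.02)&(X[...,2]<.05)&(abs(X[...,0]-.56)<.13)&(abs(X[...,1])<.25)
g=cv2.morphologyEx(g.astype(np.uint8),cv2.MORPH_OPEN,np.ones((2,2)))>0
P=X[g];yaw=rect(P)[2]; yaw=np.radians((yaw+45)%90-45)
q=P[:,:2]@R2(yaw);print("yaw",yaw,rect(P))
lo,hi=np.percentile(q,.3,axis=0),np.percentile(q,99.7,axis=0);print(lo,hi,hi-lo)
o=R2(yaw)@[(lo[0]+hi[0])/2,lo[1]+.170];tray=np.array([*o,yaw]);print("tray",tray)
for k in keys(im,d,tray):print(k)
b=(X[...,2]>.053)&(X[...,2]<.067)&(abs(X[...,0]-.49)<.16)&(abs(X[...,1]-.42)<.13);print("box",rect(X[b]))
l=(X[...,2]>.05)&(X[...,2]<.14)&(abs(X[...,0]-.58)<.1)&(abs(X[...,1]-.18)<.06);ql=to_tray(X[l],tray)
A=np.polyfit(ql[:,2],ql[:,1],1);print("lid ang",np.pi/2+np.arctan(A[0]),"y at z=.041",np.polyval(A,.041),ql.max(0),ql.min(0))
np.save("tray.npy",tray)
for nm,p,psi in(("spare",W(0,-.12,.0315,tray),yaw),("box",[.49,.42,.035],np.pi/2),("box-",[.49,.42,.035],-np.pi/2),("push",W(0,-.05,.032,tray),yaw+np.pi/2),("push-",W(0,.07,.032,tray),yaw-np.pi/2),("lid",W(0,.21,.1,tray),yaw+np.pi/2),("lid",W(0,.21,.1,tray),yaw-np.pi/2)):
    r=ctrl.ik(p,down(psi));print(nm,None if r is None else np.round(r,2))
E
```

```text
yaw -0.11609185244846164 (array([0.54136992, 0.00713639]), array([0.33755815, 0.2014887 ]), 83.34842681884766)
[ 0.43615497 -0.09662762] [0.6359825  0.23413476] [0.19982754 0.33076238]
tray [ 0.54095922  0.01078499 -0.11609185]
(np.float64(0.0288), np.float64(0.0589), 2.3, np.int32(284), np.float64(0.044), array([0.088, 0.024]))
(np.float64(0.0282), np.float64(0.0185), 4.1, np.int32(286), np.float64(0.044), array([0.088, 0.024]))
(np.float64(0.0286), np.float64(-0.0204), 5.6, np.int32(286), np.float64(0.045), array([0.088, 0.024]))
(np.float64(0.0019), np.float64(-0.1148), 11.4, np.int32(298), np.float64(0.044), array([0.091, 0.025]))
box (array([0.49099198, 0.41226852]), array([0.20401338, 0.13381454]), 5.50276517868042)
lid ang 1.709457023480154 y at z=.041 0.16391816361201805 [0.10364994 0.18069352 0.13152041] [-0.05598568  0.16378905  0.05032929]
spare [ 0.28  0.62 -0.19  1.96  0.2   0.57 -1.73]
box [-0.3   0.86 -0.82  1.66  0.74  0.96 -1.38]
box- [-0.14  1.04 -1.23  1.66  1.04  1.23  1.53]
push [ 0.39  0.67 -0.56  1.96  0.56  0.67 -0.64]
push- [ 0.49  0.95 -1.23  1.91  1.04  1.1   1.84]
lid [ 0.11  0.75 -0.91  1.71  0.68  1.03 -1.16]
lid [ 0.23  0.89 -1.23  1.71  0.9   1.21  1.79]
```

Run:
```python
from h import *
d=np.load("top_d.npy");im=cv2.imread("pics/top0.png");X=cloud(d);hsv=cv2.cvtColor(im,cv2.COLOR_BGR2HSV)
g=(hsv[...,0]>60)&(hsv[...,0]<95)&(hsv[...,1]>60)&(X[...,2]>.022)&(X[...,2]<.05)&(abs(X[...,0]-.56)<.13)&(abs(X[...,1])<.25)
n,l,st,c=cv2.connectedComponentsWithStats(g.astype(np.uint8));k=1+st[1:,4].argmax();P=X[l==k]
c,wh,a=rect(P);yaw=np.radians((a+45)%90-45);print(c,wh,yaw)
q=P[:,:2]@R2(yaw);lo,hi=np.percentile(q,.2,axis=0),np.percentile(q,99.8,axis=0);print(lo,hi,hi-lo)
# cheek tops alone (z~.041)
t=P[P[:,2]>.037]@np.eye(3);qt=t[:,:2]@R2(yaw);print("cheek tops",qt.min(0),qt.max(0),len(t))
o=R2(yaw)@[(lo[0]+hi[0])/2,lo[1]+.170];tray=np.array([*o,yaw]);print("tray",tray)
for k in keys(im,d,tray):print(k)
m=(X[...,2]>.05)&(X[...,2]<.14)&(abs(X[...,0]-.58)<.1)&(abs(X[...,1]-.18)<.06);ql=to_tray(X[m],tray)
A=np.polyfit(ql[:,2],ql[:,1],1);print("lid ang",np.pi/2+np.arctan(A[0]),"y at z=.041",np.polyval(A,.041),ql.max(0),ql.min(0))
np.save("tray.npy",tray)
```

```text
[0.56172305 0.00884898] [0.32984883 0.162361  ] -0.13497552878988647
[ 0.47436091 -0.07971028] [0.63577925 0.24800222] [0.16141834 0.3277125 ]
cheek tops [ 0.47424273 -0.07886872] [0.63660368 0.24928174] 731
tray [ 0.56217144  0.01477491 -0.13497553]
(np.float64(0.0098), np.float64(0.0527), 3.4, np.int32(289), np.float64(0.044), array([0.093, 0.024]))
(np.float64(0.0087), np.float64(0.0123), 5.1, np.int32(288), np.float64(0.044), array([0.091, 0.024]))
(np.float64(0.0096), np.float64(-0.0266), 6.8, np.int32(289), np.float64(0.045), array([0.09 , 0.024]))
(np.float64(-0.0164), np.float64(-0.1216), 12.5, np.int32(298), np.float64(0.044), array([0.091, 0.025]))
lid ang 1.709348267250823 y at z=.041 0.15752044519992672 [0.0799357  0.17298229 0.13152041] [-0.07976499  0.15855252  0.05032929]
```

Run:
```python
from h import *
tray=np.load("tray.npy");psi=tray[2]+np.radians(12.5);p=W(-.0164,-.1216,.0315,tray)
ctrl.movep([p[0],p[1],.13],down(psi));ctrl.movel(p)
s=get_state();print(s['time'],s['tcp_pos'],s['contact_force'])
ctrl.close_gripper(40);print(get_state()['width'],get_state()['contact_force'])
ctrl.movel([p[0],p[1],.17],max_speed=.2);print(get_state()['width'],get_state()['time'])
ctrl.movep([.491,.412,.17],down(.096+np.pi/2));print(get_state()['width'],get_state()['time'])
```

```text
3.425 [ 0.53002607 -0.10367812  0.03203978] [0.62106821 0.13380678 0.28061093]
0.020969885301852825 [-0.68053486  0.32269957  5.79005865]
0.020748152687256844 4.8667
0.021159417042327103 6.7417
```

Run:
```python
from h import *
tray=np.load("tray.npy")
ctrl.movel([.491,.412,.028]);print(get_state()['contact_force']);ctrl.ungrasp();ctrl.movel([.491,.412,.17],max_speed=.25)
ctrl.close_gripper()
ctrl.movep(W(.0096,-.075,.1,tray),down(tray[2]+np.pi/2))
im,d=vision.grab_frame("top");cv2.imwrite("pics/top1.png",cv2.resize(im[120:300,100:420],(800,450)))
print(get_state()['time'],get_state()['width'],get_state()['tcp_pos'])
for k in keys(im,d,tray):print(k)
X=cloud(d);b=X[150:270,120:185].reshape(-1,3);b=b[(b[:,2]>.026)&(b[:,2]<.045)];print(len(b),b.mean(0),rect(b))
```

```text
[-0.03540975  1.03179079 -1.26893873]
11.775 0.00041841331500130295 [ 0.56203521 -0.05915597  0.10033286]
(np.float64(0.0096), np.float64(0.0529), 4.0, np.int32(290), np.float64(0.044), array([0.093, 0.024]))
(np.float64(0.0087), np.float64(0.0123), 4.5, np.int32(286), np.float64(0.044), array([0.091, 0.024]))
(np.float64(0.0071), np.float64(-0.0267), 9.4, np.int32(240), np.float64(0.045), array([0.085, 0.021]))
739 [0.49499674 0.41586375 0.03424183] (array([0.49081445, 0.41030812]), array([0.20326127, 0.12935176]), 5.53227424621582)
```

View pics/top1.png

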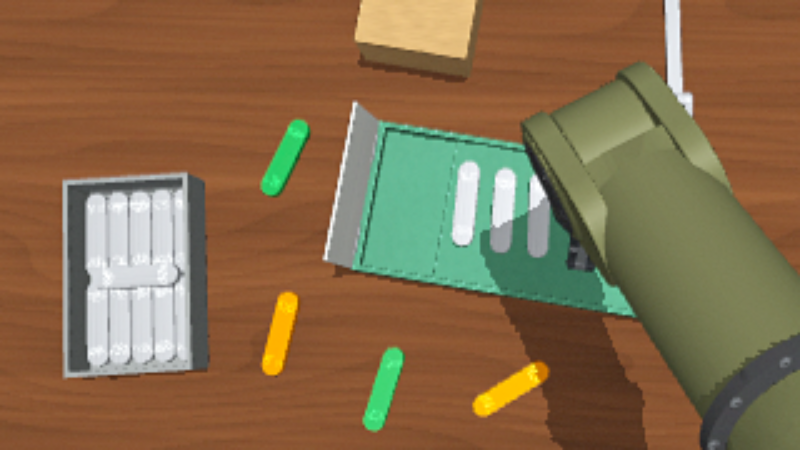

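The spare lies flat across the middle of the stock box, at crop (138,275). Next is the sweep, done in two stages.

Run:
```python
from h import *
tray=np.load("tray.npy")
ctrl.movel(W(.0096,-.075,.032,tray));print(get_state()['tcp_pos'],get_state()['contact_force'])
for y in(-.02,.02,.045):
    ctrl.movel(W(.0096,y,.032,tray),max_speed=.06);f=get_state()['contact_force'];print(y,np.round(f,1))
im,d=vision.grab_frame("top");cv2.imwrite("pics/top2.png",cv2.resize(im[120:300,180:420],(800,600)))
print(get_state()['time'])
for k in keys(im,d,tray):print(k)
```

```text
[ 0.56167105 -0.06004754  0.03177897] [-0.1527084  -0.0701544  -0.02060513]
-0.02 [ 0.   0.8 -0.1]
0.02 [-0.8 -0.1 -0.1]
0.045 [-0.  -0.5 -0.5]
14.875
(np.float64(-0.0279), np.float64(0.1001), 61.0, np.int32(159), np.float64(0.039), array([0.068, 0.029]))
```

View pics/top2.png

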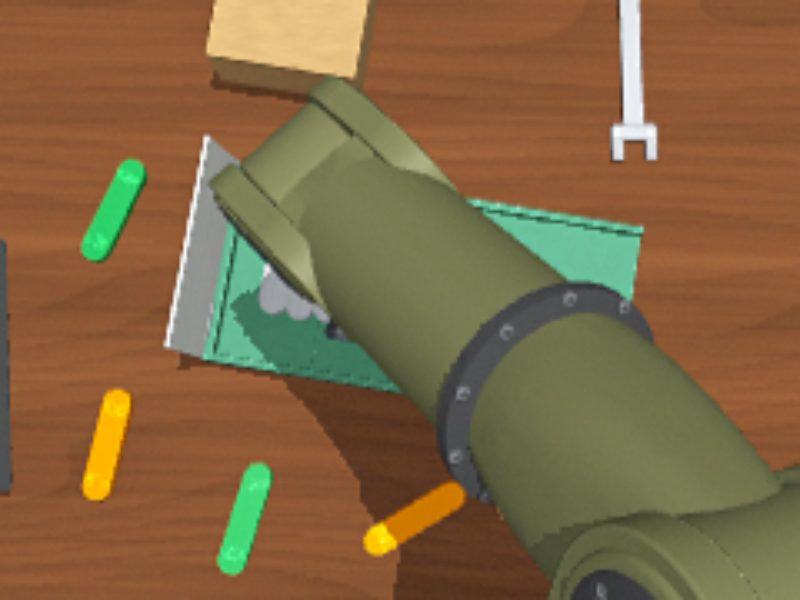

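The arm hides most of the view, but three parallel key ends show at about (270–320, 300). I'll finish the sweep, back off and look.

Run:
```python
from h import *
tray=np.load("tray.npy")
for y in(.06,.067,.071,.0745):
    ctrl.movel(W(.0096,y,.032,tray),max_speed=.05);f=get_state()['contact_force'];print(y,np.round(f,1))
    if np.linalg.norm(f[:2])>20:break
ctrl.movel(W(.0096,.04,.032,tray))
ctrl.movel(W(.0096,-.03,.2,tray),max_speed=.3)
im,d=vision.grab_frame("wrist");cv2.imwrite("pics/w3.png",im)
ctrl.movel(W(-.05,-.2,.2,tray),max_speed=.3)
im,d=vision.grab_frame("top");cv2.imwrite("pics/top3.png",cv2.resize(im[140:270,200:373],(798,600)))
print(get_state()['time'])
for k in keys(im,d,tray):print(k)
```

```text
0.06 [-0.2 -0.3 -0.2]
0.067 [ 0.2 -1.7 -1.4]
0.071 [ 0.1 -2.9 -0.9]
0.0745 [ 0.8 -4.5 -0.4]
18.1083
(np.float64(0.0088), np.float64(0.1162), -0.1, np.int32(774), np.float64(0.039), array([0.063, 0.09 ]))
```

View pics/top3.png

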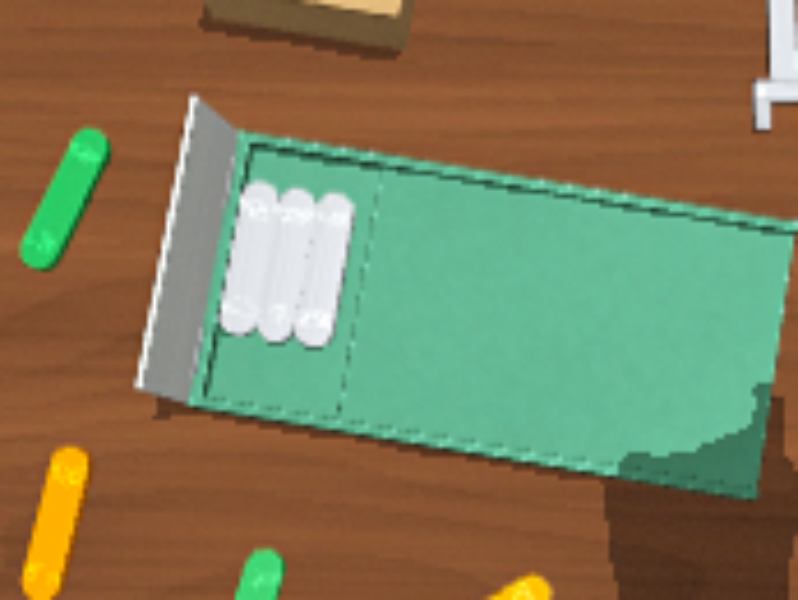

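All three keys lie flat and packed against the far wall at crop (240–335, 265), with tops at 39 mm. Next I'll shut the lid from behind along an arc.

Run:
```python
from h import *
tray=np.load("tray.npy");psi=tray[2]+np.pi/2
ctrl.movep(W(0,.215,.2,tray),down(psi));ctrl.movel(W(0,.215,.105,tray),max_speed=.2)
print(get_state()['time'],get_state()['contact_force'])
r=.072
for th in list(np.linspace(1.57,.1,11))+[.0]:
    y=.158-r*np.cos(th)+.006*np.sin(th)+.011; z=.041+r*np.sin(th)+.006*np.cos(th)
    ctrl.movel(W(0,y,z,tray),max_speed=.1);f=get_state()['contact_force'];print(round(th,2),np.round(f,1))
    if np.linalg.norm(f)>25:break
for z in(.045,.0435,.042,.0405):
    if np.linalg.norm(f)>10:break
    ctrl.movel(W(0,y,z,tray),max_speed=.03);f=get_state()['contact_force'];print(z,get_state()['tcp_pos'][2],np.round(f,1))
ctrl.pause(.3)
ctrl.movel(W(0,y,.2,tray),max_speed=.2);ctrl.movep(W(-.05,-.2,.2,tray),down(psi))
im,d=vision.grab_frame("top");cv2.imwrite("pics/top4.png",cv2.resize(im[110:290,110:390],(800,514)))
q=to_tray(cloud(d).reshape(-1,3),tray)
m=(abs(q[:,0])<.07)&(q[:,1]>.078)&(q[:,1]<.152)&(q[:,2]>.02);A=np.polyfit(q[m,1],q[m,2],1);print(get_state()['time'],"lid angle",-A[0],"z",np.median(q[m,2]),get_state()['contact_force'])
```

```text
20.275 [-0.37450654  0.55016545  0.20674318]
1.57 [ 0.7 -0.1  0.6]
1.42 [-0.9 -0.4 -0.4]
1.28 [-0.2  0.5  0.3]
1.13 [-0.4  0.3 -0.7]
0.98 [ 0.6  0.9 -0.9]
0.84 [0.8 0.6 0.4]
0.69 [ 0.2  0.1 -0.2]
0.54 [-0.4 -0.2 -0.7]
0.39 [-0.1  0.8 -0.1]
0.25 [0.5 0.  0.4]
0.1 [0.2 0.6 0.3]
0.0 [-0.7  0.1  0.1]
0.045 0.04516856072266469 [0.4 0.5 1.5]
0.0435 0.04498377462323987 [-3.9 -2.2 13.9]
26.6 lid angle -0.0018964190585175162 z 0.0457039744563942 [-1.57189647  0.53191071  0.12280815]
```

View pics/top4.png

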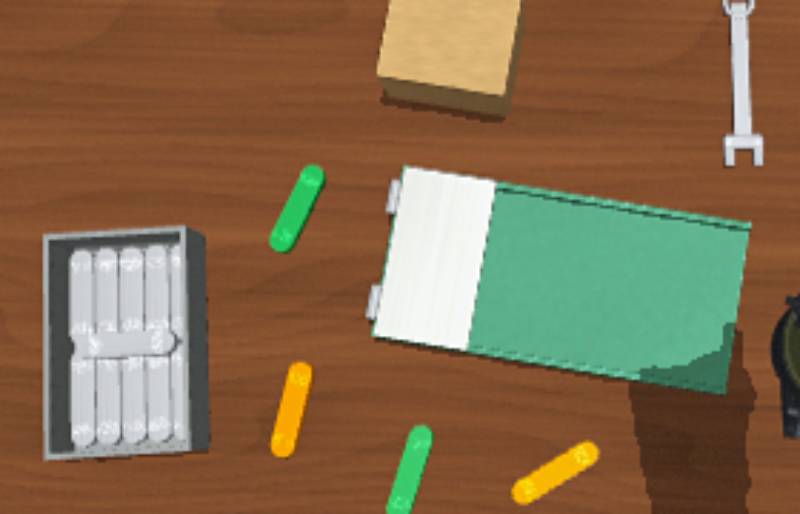

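The lid lies level over the trough, crop (435,258), and the spare is in the box at (130,343). Nothing else has moved and the gripper is clear, so I'm handing in.

```bash
python3 -c "
from h import *
print(get_state()['tcp_pos'],get_state()['time']);ticket.close_job()"
```

```text
[ 0.4865379  -0.17495455  0.20010585] 26.6
the job is handed in; nothing more can be done
```

The job is done and handed in at 26.6 s on the robot's clock. `close_job` reports no verdict, so the result rests on my own checks below.

- **Spare key:** I gripped it off the deck and released it in the stock box. The last top-camera picture shows it lying flat across the layer of keys.
- **Three keys:** I swept them along the deck with the closed fingers. Measured before the lid was shut, they lay flat and packed together, spanning about 85–148 mm along the tray. They were about 9 mm off its middle line, with tops at 39 mm.
- **Lid:** I shut it from behind and pressed until the force reached about 14 N. Afterwards the depth image gave an angle of about 0.00 rad and a top surface at about 46 mm.
- **Bystanders:** The robot never approached the gearmotor, carton or wrench. The carton and wrench looked unmoved in the last picture; the gearmotor was outside that crop, so I did not check it again.

I could not see the keys again once the lid was shut. No check failed or disagreed, apart from my first tray fit: it took in a green decoy key, and I corrected it before moving the arm.

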